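# Find the push key that still snaps and cover it

### The job

Of the four red push keys on the grey control box only one still has its snap; the others have gone soft. Find it by feel, pressing slowly and gently with shut fingers; let the soft ones come back up, and when you feel a key snap over and stay in, leave it in and stand the brass cover over that key, flat on the box, then let go. Never press hard on a key, not even against its stop, and leave the other things on the bench where they are.

Things in the scene. Friction and masses are not known exactly. Their poses are not given: they have to be found in the camera images.
- control_box: Fixed grey box, 130 mm (its x) by 290 mm (its y), flat top 45 mm above its underside; origin at the centre of its underside, z up. On top a row of four look-alike red push keys along its y, 65 mm apart. A key is a flat-topped red plunger 21 mm across in a steel collar 29 mm across, the collar's rim 8 mm below the key's top. Which key is the sound one differs every time and cannot be seen.
- place1 (a point): On the box top, on the axis of the first key (the +y end of the row). Before it is pressed a key's flat top is 16 to 22 mm above this point, different from key to key. Keys go straight down, 6 mm to a hard stop. More than 15 N on any key is too hard.
- place2 (a point): The same for the second key. A soft key resists with a steadily growing force, about 1 N at first and 6 to 8 N at its stop, and comes back up when let go.
- place3 (a point): The same for the third key. The sound key's resistance grows from 1 N to about 6 N at 2 mm, then gives way and breaks over at 3.7 mm: from there the key snaps by itself the last 2 mm down to its stop, the tool feels no force any more, and the key stays in when let go.
- place4 (a point): The same for the fourth key (the -y end of the row).
- cover_knob (a point): Middle of the knob of the loose brass cover, an upside-down cup, 40 mm outside and 34 mm inside diameter, 30 mm tall (27 mm deep inside), with a round knob 15 mm wide and 20 mm tall on top. This point is on its axis, 40 mm above its rim, z up. 0.1 to 0.16 kg. It stands on the bench at first; over a key it stands on the box top, clear of the key.
- graver1: Bystander, to be left alone: a graver with a mushroom-shaped wooden handle.
- graver2: Bystander, to be left alone: a second graver with a mushroom-shaped wooden handle.
- ring_clamp: Bystander, to be left alone: a wooden ring clamp, 110 x 30 x 24 mm.
- burr_tray: Bystander, to be left alone: an open black tray, 85 x 110 x 28 mm.
- tool_jar: Bystander, to be left alone: a glass jar of files, 84 mm wide, up to 180 mm tall.
- ring_box: Bystander, to be left alone: an open blue ring box, 60 x 60 x 71 mm.
- wax_brush: Bystander, to be left alone: a brush 160 mm long.
Mind the look-alikes: they are no part of the job. Several things look just like the part that bears cover_knob: the one meant starts farthest to the robot's right.

How it is judged (in metres and radians):
On the way:
1. the sound key has snapped over and stays in, with nothing touching it (value of joint key_d above 0.0052 m and contact force between key_d_base and anything else below 0.05 N), for 0.2 s.
At the end, for the whole second after the job is handed in: The sound key is in (more than 5.2 mm down), the soft keys are up, and the cover stands at rest and released over the sound key, flat on the box top (within 9 mm of the key's axis, upright within 0.08 rad) (value of joint key_d above 0.0052 m and value of joint each of key_a, key_b, key_c below 0.001 m and horizontal distance between cover_knob and key_d_base below 0.009 m and z of cover_knob in the frame of control_box between 0.082 and 0.0875 m and angle between cover's own z axis and vertical below 0.08 rad and linear speed of cover below 0.01 m/s); the robot touches nothing.
It fails at once if a key is pressed with more than 15 N (contact force between any of key_a_base, key_b_base, key_c_base, key_d_base and anything else above 15 N).
It fails at once if another thing on the bench is moved by more than 30 mm (distance of any of graver1, graver2, ring_clamp, burr_tray, tool_jar, ring_box, wax_brush from where it was at the start of the episode above 0.03 m).
It also fails if it takes over 72 s, if anything falls off the work surface, if the arm or the gripper's body presses on something with over 40 N, if the wrist force passes 120 N, or if a joint passes its speed limit or range.

### The arm

A 6-joint arm with a two-finger parallel gripper is mounted at the origin on the work surface. World frame = base frame: x ahead of the robot, y to its left, z up, the work surface at z = 0. Lengths are in mm, angles in degrees, forces in N, time in s.
With the tool pointing down it reaches from about 325 to 775 mm from the base axis. Payload 5.5 kg.
Tool frame: the origin (TCP) lies on the centre line of the jaws, within the pads' length; the fingertips stand env.tcp_to_tips ahead of it and the grasp point (between the pads) lies 11 mm behind it (env.tcp_to_tips is the distance from the TCP to the fingertips, in mm); z points along the fingers, y is the line along which they close (so a half turn about z gives the same grasp; the last joint's range is limited). The gripper opens to 85 mm and grips with 20 to 120 N. Pads are 22 mm wide; open, the fingers measure 114 mm over their backs; the gripper's body (76 mm by 85 mm) begins 54 mm behind the grasp point. The pads swing forward as they close: fully open they stand 13 mm farther back than shut.
Start: joints at [-3.249, 5.22, 70.514, -0, 104.267, -3.249], TCP at [600.014, -0.003, 239.275] pointing down, gripper open.
Joint ranges: [-164.24, 164.24], [-49.07, 125.15], [9.68, 141.18], [-86.29, 266.29], [3.28, 154.24], [-151.56, 151.56]. Speed limits (degrees/s): [147.25, 147.25, 172.46, 180, 180, 180].

### API

Orientations are given as [roll, pitch, yaw] about the fixed x, y, z axes, in that order (R = Rz(yaw) Ry(pitch) Rx(roll)).
In Python, from station import env gives the robot as it stands. The module is installed in compiled form; this text tells all that it offers.
- The arm moves only by the tool move_arm, never from a script. Its argument "deltas" is a list of rows, each an object with "dr": the turn, a rotation vector about the tool's x, y, z normalised to -1 to 1, where 1 is 180 degrees, a list of three; "xyz": the shift along the tool's x, y, z normalised to -1 to 1, where 1 is 1 m, a list of three; "claw": the gripper's target within -1 to 1 (shut at 1, half-way at 0, fully open at -1). In form: [{"dr": [ax, ay, az], "xyz": [x, y, z], "claw": claw}, ...]. A call has 1 to 5 rows; each row is the pose to reach, as a shift and turn from the pose commanded when the call began, along the tool's axes at that moment, turning the shorter way round; what a row does not reach only later rows make up. A row lasts 1/12 s, in which the tool goes at most 41.7 mm and 7.16 degrees, less where a joint would pass 70% of its speed; a pose out of reach is approached as far as the arm can. A call with a number of a shift or a turn outside -1 to 1 is refused whole. A call with a gripper value outside its range is refused whole. The fingers move at their own pace and stop on an object; the grip force is fixed at half the most. Time passes only in rows, so rows that repeat a pose let the fingers close. It gives the time, the measured TCP pose, the force, the opening and the grip force at its end, in the units of the state.
- env.sense(): the state, without advancing time (a new reading comes with each control period).
- env.grab_frame(name): name is "scene" or "side" or "wrist"; returns (picture, depth): 480x640x3 uint8, red, green, blue; 480x640 float32, mm along the optical axis (not along the pixel's ray), 0 where there is no reading.
- env.camera_params(name): a dict with "vertical_fov" (degrees; the focal length in pixels is half the picture's height over the tangent of half this angle, whatever the lens; pixels are square), "cx", "cy" (the principal point, pixels), "eye" and "rotation" of the camera in the world. Camera axes: x right, y up, looking along -z (the intrinsics and any distortion apply to the point x, -y, -z); pixel columns grow to the right and rows downward; lengths in mm; the calibration is good to about 2 mm. A picture is of the moment at which its call begins: read the wrist's pose just before it. camera_params takes no time and is no camera call; for the wrist camera it gives the pose at the moment of the call.
- env.close_job(): hands the job in; it is judged then, once.
The state is a dict: "time": time; "q": joint angles; "dq": joint speeds; "tau": joint torques, N m; "eef_pos": TCP position; "ee_rot": TCP orientation; "contact_force": force on the tool from outside, world axes, zero at the start; "ft_torque": the same for the moment, N m; "gripper_width": finger opening in mm; "finger_force": force on a finger pad.
Only numpy, scipy, OpenCV 4.12 (cv2) and the standard library are available. Lean on these libraries where they do the work, as an engineer would, in place of code of your own. Each camera call takes 0.05 s, during which the arm holds its last target. There are 200 camera calls.

## Working session

There is one attempt and no reset: what is moved stays moved. The work goes in short steps, Python scripts to look and compute and a tool call to move; the robot and the scene stay as the last step left them, time stands still between calls to the robot, and variables do not carry over. Pictures are saved under pics/ and viewed, at most 10 in all, crops included, and the job is handed in when it is done.

Besides the shell and the picture viewer there is one more tool, called after "Emit:" by a JSON object that holds its "op" and its "data". move_arm: Moves the arm, as the interface text tells. Scaled input: -1 to 1 covers 1 m each way for a shift and 180 degrees each way for a turn. Its arguments: {"type":"object","properties":{"deltas":{"type":"array"}},"required":["deltas"]}

```bash
mkdir -p pics
cat > h.py <<'E'
import numpy as np, cv2
from station import env
def snap(n,f):
    p=env.camera_params(n); a,d=env.grab_frame(n)
    cv2.imwrite(f'pics/{f}.png',cv2.cvtColor(a,cv2.COLOR_RGB2BGR)); np.savez(f'{f}.npz',a=a,d=d,**{k:p[k] for k in('vertical_fov','cx','cy','eye','rotation')})
    return a,d,p
def load(f):
    z=np.load(f'{f}.npz'); return z['a'],z['d'],z
def ray(p,u,v):
    f=240/np.tan(np.radians(float(p['vertical_fov']))/2)
    return np.array(p['rotation'])@np.array([(u-p['cx'])/f,-(v-p['cy'])/f,-1.])
def on(p,u,v,z):
    r=ray(p,u,v); e=np.array(p['eye']); return e+r*(z-e[2])/r[2]
def pt(p,d,u,v):
    return np.array(p['eye'])+ray(p,u,v)*d[int(v),int(u)]
E
python3 - <<'E'
from h import *
print(env.tcp_to_tips,env.sense())
for n in('scene','side','wrist'):
    snap(n,n+'0'); print(n,env.camera_params(n))
E
```

```text
8.0 {'time': 0.0, 'q': array([-3.24868149e+00,  5.26311791e+00,  7.05823492e+01,  9.78434950e-04,
        1.04265550e+02, -3.24855988e+00]), 'dq': array([ 0.02015816, -0.01332422, -0.00597835, -0.00872462, -0.02174273,
       -0.02217048]), 'tau': array([ 1.92109423e-03, -4.58737707e+01, -4.18019521e+01,  2.08830479e-04,
        1.19483890e-02, -1.60596358e-05]), 'eef_pos': array([5.99738161e+02, 1.84870559e-02, 2.38146113e+02]), 'ee_rot': array([-1.79889215e+02, -7.23826684e-03,  9.00001116e+01]), 'contact_force': array([-0.08132795,  0.04024053, -1.23671665]), 'ft_torque': array([0.02608397, 0.00608738, 0.07384523]), 'finger_force': 0.0, 'gripper_width': 85.78055049969547}
scene {'vertical_fov': 56.50226412834989, 'cx': 322.6789707229565, 'cy': 245.622974604562, 'eye': array([1113.10205423,  277.62466761,  789.21483512]), 'rotation': array([ 43.2715407 ,   0.72234009, 117.24172327])}
side {'vertical_fov': 44.85193256572518, 'cx': 315.66794797715096, 'cy': 242.61690239517142, 'eye': array([ -44.78666734, -971.73094399,  823.65922169]), 'rotation': array([ 55.83403224,   0.38152507, -29.85918193])}
wrist {'vertical_fov': 62.28492277615695, 'cx': 318.54234110022725, 'cy': 234.78310555368404, 'eye': array([599.9277688 ,  67.96327428, 374.73091414]), 'rotation': array([-15.8267257 ,   0.1057223 ,  -0.09138322])}
```

View pictures.

```bash
sed -i 's/^def ray/from scipy.spatial.transform import Rotation as Ro\ndef ray/; s/np.array(p\[.rotation.\])@/Ro.from_euler("xyz",p["rotation"],degrees=True).as_matrix()@/' h.py; grep -n Ro h.py
```

```text
9:from scipy.spatial.transform import Rotation as Ro
12:    return Ro.from_euler("xyz",p["rotation"],degrees=True).as_matrix()@np.array([(u-p['cx'])/f,-(v-p['cy'])/f,-1.])
```

View pics/scene0.png

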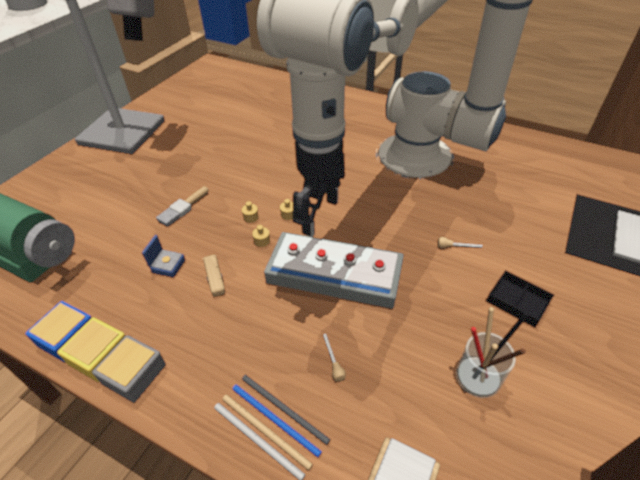

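View pics/side0.png

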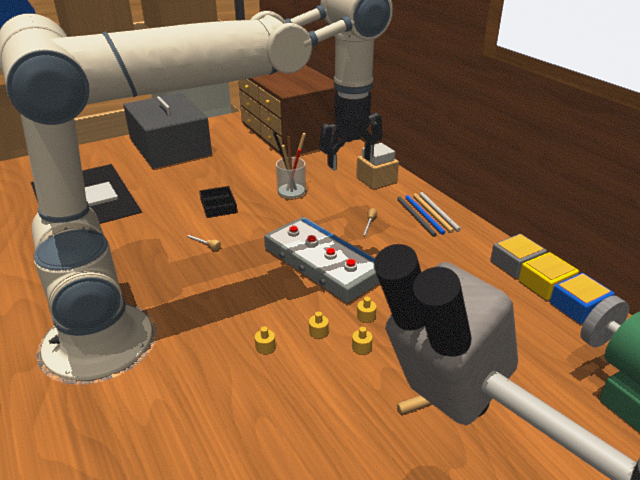

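The scene view shows three brass covers at (250,212), (288,209) and (261,235), with the box keys near (293,248) to (380,265). The side view shows four covers at (265,340), (318,324), (367,310) and (362,341). I'll measure all of them.

Run:
```python
from h import *
for f in('scene0','side0','wrist0'):
    a,d,p=load(f); hsv=cv2.cvtColor(a,cv2.COLOR_RGB2HSV); print(f)
    for nm,m,zs,lim in(('brass',cv2.inRange(hsv,(20,170,90),(30,255,255)),50,30),('red',cv2.inRange(hsv,(0,190,90),(6,255,255))|cv2.inRange(hsv,(174,190,90),(180,255,255)),63,15)):
        n,l,st,c=cv2.connectedComponentsWithStats(m)
        for i in range(1,n):
            if st[i,4]>=lim and st[i,4]<6000:
                u=c[i][0]; v=c[i][1]; t=st[i,1]
                uu=np.mean(np.where(l[t+1]==i)[0]) if nm=='brass' else u
                print(nm,st[i].tolist(),np.round(c[i]),'pt',pt(p,d,u,v).round(),'top z',pt(p,d,uu,t+2).round(), on(p,u,v,zs if nm=='red' else 25).round())
```

```text
scene0
red [472, 330, 5, 11, 17] [475. 335.] pt [637. 312. 132.] top z [638. 310. 142.] [587. 316.  63.]
red [476, 342, 7, 18, 31] [479. 351.] pt [635. 329.  91.] top z [633. 325. 107.] [615. 331.  63.]
side0
brass [499, 235, 43, 23, 514] [520. 246.] pt [ 918. -239.   55.] top z [ 943. -213.   56.] [ 955. -211.   25.]
brass [519, 252, 60, 48, 1576] [545. 273.] pt [ 888. -341.   54.] top z [ 950. -295.   54.] [ 923. -317.   25.]
brass [561, 275, 48, 27, 669] [584. 288.] pt [ 920. -418.   52.] top z [ 944. -392.   55.] [ 955. -398.   25.]
brass [358, 301, 18, 21, 217] [366. 310.] pt [ 498. -225.   30.] top z [ 504. -215.   41.] [ 502. -220.   25.]
brass [309, 316, 19, 22, 224] [318. 325.] pt [ 389. -215.   31.] top z [ 391. -209.   45.] [ 393. -209.   25.]
brass [255, 327, 20, 17, 192] [265. 336.] pt [ 281. -193.   36.] top z [ 281. -190.   51.] [ 286. -182.   25.]
brass [353, 327, 19, 27, 272] [362. 340.] pt [ 442. -293.   30.] top z [ 448. -285.   49.] [ 446. -288.   25.]
brass [256, 343, 10, 11, 44] [261. 348.] pt [ 268. -199.   15.] top z [ 264. -190.   17.] [ 264. -209.   25.]
red
[... 321 characters left out ...]
51.] pt [521. -43.  63.] top z [521. -42.  65.] [521. -42.  63.]
red [347, 259, 8, 7, 46] [350. 262.] pt [ 537. -104.   64.] top z [ 537. -103.   66.] [ 537. -103.   63.]
wrist0
brass [0, 370, 12, 9, 74] [  4. 373.] pt [ 286. -172.   32.] top z [ 286. -172.   31.] [ 279. -177.   25.]
brass [212, 392, 38, 37, 867] [230. 408.] pt [ 510. -208.   39.] top z [ 509. -197.   32.] [ 506. -220.   25.]
red [168, 86, 21, 25, 333] [177.  97.] pt [495.  86.  65.] top z [496.  92.  65.] [494.  86.  63.]
red [218, 250, 23, 20, 360] [229. 260.] pt [525. -41.  65.] top z [525. -35.  65.] [524. -42.  63.]
red [239, 320, 21, 20, 336] [249. 330.] pt [ 539. -104.   68.] top z [539. -97.  68.] [ 538. -107.   63.]
```

View pics/wrist0.png

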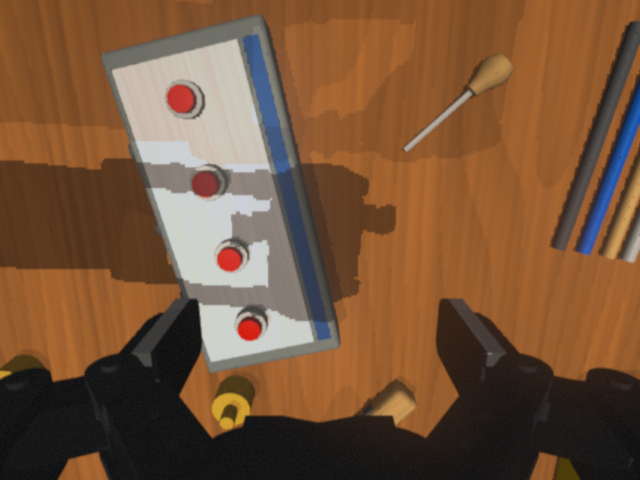

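The four brass covers are at (286,-182), (393,-209), (502,-220) and (446,-288). Their side-view pixels are (265,340), (318,324), (367,310) and (362,341). The one farthest to the robot's right is (446,-288), side pixel (362,341), scene pixel (250,212). The wrist view shows the keys at (180,98), (206,183), (229,260) and (249,330), matching a 65 mm pitch. I'll check the cover in a close crop and rule out any other brass.

Run:
```python
from h import *
a,d,p=load('scene0')
for u,v in((250,212),(288,209),(261,235),(165,258)): print(u,v,pt(p,d,u,v).round())
a,d,p=load('wrist0'); print(pt(p,d,568,472).round())
a,d,p=load('scene0'); b=load('side0')[0]
c=np.hstack([cv2.resize(a[170:270,140:320],None,fx=2.2,fy=2.2),cv2.resize(b[280:380,230:410],None,fx=2.2,fy=2.2)])
cv2.imwrite('pics/crop.png',c[:,:,::-1])
```

```text
250 212 [ 459. -276.   28.]
288 209 [ 406. -196.   28.]
261 235 [ 517. -206.   30.]
165 258 [ 677. -365.   27.]
[ 874. -304.   24.]
```

View pics/crop.png

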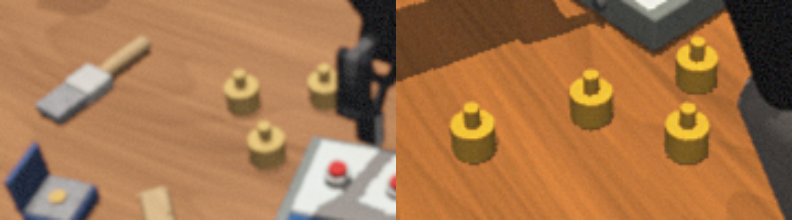

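Emit:
{"op": "move_arm", "data": {"deltas": [{"dr": [0, 0, 0], "xyz": [-0.04, -0.024, 0.02], "claw": 1}, {"dr": [0, 0, 0], "xyz": [-0.07, -0.042, 0.05], "claw": 1}, {"dr": [0, 0, 0], "xyz": [-0.105, -0.062, 0.08], "claw": 1}, {"dr": [0, 0, 0], "xyz": [-0.105, -0.062, 0.11], "claw": 1}, {"dr": [0, 0, 0], "xyz": [-0.105, -0.062, 0.13], "claw": 1}]}}

```text
time: 0.57
eef_pos: [535.5, -107.5, 105.9]
ee_rot: [-179.8, 0.0, 89.8]
contact_force: [0.3, 0.6, 0.1]
gripper_width: 25.5
finger_force: 0.0
```

Emit:
{"op": "move_arm", "data": {"deltas": [{"dr": [0, 0, 0], "xyz": [0, 0, 0], "claw": 1}, {"dr": [0, 0, 0], "xyz": [0, 0, 0], "claw": 1}, {"dr": [0, 0, 0], "xyz": [0, 0, 0], "claw": 1}, {"dr": [0, 0, 0], "xyz": [0, 0, 0], "claw": 1}, {"dr": [0, 0, 0], "xyz": [0, 0, 0], "claw": 1}]}}

```text
time: 0.98
eef_pos: [539.5, -104.7, 111.9]
ee_rot: [179.8, 0.1, 90.1]
contact_force: [0.5, -0.3, 0.6]
gripper_width: -0.2
finger_force: 0.0
```

The crop confirms it: in the scene view the leftmost cover is the chosen one, and no other brass thing stands to its right. The arm is now above key 4, so I'll take a close look and correct.

```bash
cat >> h.py <<'E'
def reds(a,d,p,z=64):
    hsv=cv2.cvtColor(a,cv2.COLOR_RGB2HSV)
    m=cv2.inRange(hsv,(0,170,50),(7,255,255))|cv2.inRange(hsv,(173,170,50),(180,255,255))
    n,l,st,c=cv2.connectedComponentsWithStats(m)
    for i in range(1,n):
        if st[i,4]>150:
            q=np.median(d[l==i]); print('red',st[i].tolist(),c[i].round(),'depth pt',(np.array(p['eye'])+ray(p,*c[i])*q).round(1),'plane',on(p,*c[i],z).round(1))
E
python3 - <<'E'
from h import *
a,d,p=snap('wrist','w1'); reds(a,d,p)
for i in range(4):
    s=env.sense(); print(s['time'],s['eef_pos'].round(2),s['contact_force'].round(2)); env.grab_frame('wrist')
E
```

```text
red [265, 123, 42, 33, 709] [285. 142.] depth pt [524.3 -45.6  64.5] plane [524.3 -45.6  64. ]
red [298, 261, 39, 22, 573] [314. 273.] depth pt [ 537.1 -107.5   67.3] plane [ 537.1 -108.8   64. ]
1.0333 [ 539.27 -104.69  111.47] [ 0.1   0.67 -0.45]
1.0833 [ 538.97 -104.76  110.98] [ 0.35  0.64 -0.09]
1.1333 [ 538.72 -104.77  110.55] [1.42 0.32 0.44]
1.1833 [ 538.51 -104.8   110.15] [ 0.26  0.4  -0.52]
```

View pics/w1.png

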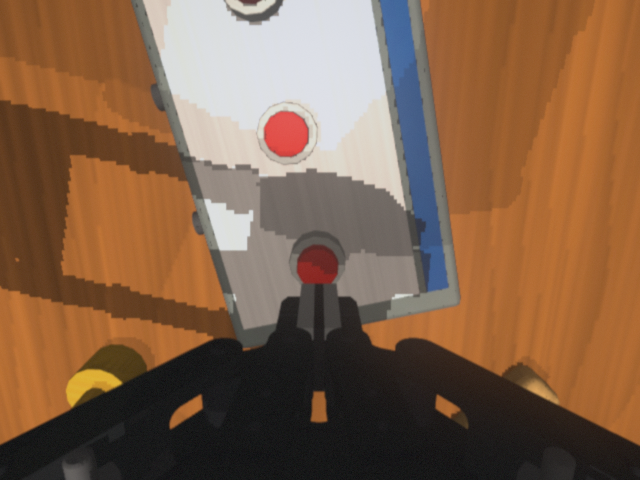

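The close view shows key 4 at (317,264), just ahead of the shut fingertips, and key 3 at (286,133). The axis is within about 2 mm. I'll descend and feel in 1 mm steps, starting from where the key cannot yet be deep.

Emit:
{"op": "move_arm", "data": {"deltas": [{"dr": [0, 0, 0], "xyz": [0, 0, 0.008], "claw": 1}, {"dr": [0, 0, 0], "xyz": [0, 0, 0.016], "claw": 1}, {"dr": [0, 0, 0], "xyz": [0, 0, 0.024], "claw": 1}, {"dr": [0, 0, 0], "xyz": [0, 0, 0.028], "claw": 1}, {"dr": [0, 0, 0], "xyz": [0, 0, 0.03], "claw": 1}]}}

```text
time: 1.65
eef_pos: [537.2, -104.8, 77.4]
ee_rot: [-179.8, -0.0, 90.0]
contact_force: [-0.0, 0.6, -0.3]
gripper_width: -0.2
finger_force: 0.0
```

Emit:
{"op": "move_arm", "data": {"deltas": [{"dr": [0, 0, 0], "xyz": [0, 0, 0], "claw": 1}, {"dr": [0, 0, 0], "xyz": [0, 0, 0], "claw": 1}, {"dr": [0, 0, 0], "xyz": [0, 0, 0], "claw": 1}, {"dr": [0, 0, 0], "xyz": [0, 0, 0], "claw": 1}, {"dr": [0, 0, 0], "xyz": [0, 0, 0], "claw": 1}]}}

```text
time: 2.07
eef_pos: [538.3, -105.1, 79.8]
ee_rot: [180.0, 0.0, 90.0]
contact_force: [0.6, 0.2, 0.5]
gripper_width: 0.0
finger_force: 0.0
```

Emit:
{"op": "move_arm", "data": {"deltas": [{"dr": [0, 0, 0], "xyz": [0, 0, 0.001], "claw": 1}, {"dr": [0, 0, 0], "xyz": [0, 0, 0.001], "claw": 1}, {"dr": [0, 0, 0], "xyz": [0, 0, 0.001], "claw": 1}, {"dr": [0, 0, 0], "xyz": [0, 0, 0.001], "claw": 1}, {"dr": [0, 0, 0], "xyz": [0, 0, 0.001], "claw": 1}]}}

```text
time: 2.48
eef_pos: [538.0, -105.0, 78.3]
ee_rot: [-180.0, -0.0, 90.0]
contact_force: [-0.1, 0.4, -0.3]
gripper_width: -0.3
finger_force: 0.0
```

Emit:
{"op": "move_arm", "data": {"deltas": [{"dr": [0, 0, 0], "xyz": [0, 0, 0.001], "claw": 1}, {"dr": [0, 0, 0], "xyz": [0, 0, 0.001], "claw": 1}, {"dr": [0, 0, 0], "xyz": [0, 0, 0.001], "claw": 1}, {"dr": [0, 0, 0], "xyz": [0, 0, 0.001], "claw": 1}]}}

```text
time: 2.82
eef_pos: [538.0, -105.0, 77.2]
ee_rot: [-180.0, -0.0, 90.0]
contact_force: [-0.3, -0.0, 0.1]
gripper_width: -0.1
finger_force: 0.0
```

Emit:
{"op": "move_arm", "data": {"deltas": [{"dr": [0, 0, 0], "xyz": [0, 0, 0.001], "claw": 1}, {"dr": [0, 0, 0], "xyz": [0, 0, 0.001], "claw": 1}, {"dr": [0, 0, 0], "xyz": [0, 0, 0.001], "claw": 1}, {"dr": [0, 0, 0], "xyz": [0, 0, 0.001], "claw": 1}]}}

```text
time: 3.15
eef_pos: [538.0, -105.0, 76.3]
ee_rot: [180.0, 0.0, 90.0]
contact_force: [-1.0, -1.2, -0.2]
gripper_width: -0.1
finger_force: 0.0
```

Emit:
{"op": "move_arm", "data": {"deltas": [{"dr": [0, 0, 0], "xyz": [0, 0, 0.001], "claw": 1}, {"dr": [0, 0, 0], "xyz": [0, 0, 0.001], "claw": 1}, {"dr": [0, 0, 0], "xyz": [0, 0, 0.001], "claw": 1}, {"dr": [0, 0, 0], "xyz": [0, 0, 0.001], "claw": 1}]}}

```text
time: 3.48
eef_pos: [538.0, -105.0, 75.2]
ee_rot: [-180.0, -0.0, 90.0]
contact_force: [-0.2, -1.3, 0.1]
gripper_width: -0.3
finger_force: 0.0
```

Emit:
{"op": "move_arm", "data": {"deltas": [{"dr": [0, 0, 0], "xyz": [0, 0, 0.001], "claw": 1}, {"dr": [0, 0, 0], "xyz": [0, 0, 0.001], "claw": 1}, {"dr": [0, 0, 0], "xyz": [0, 0, 0.001], "claw": 1}, {"dr": [0, 0, 0], "xyz": [0, 0, 0.001], "claw": 1}]}}

```text
time: 3.82
eef_pos: [538.0, -105.0, 74.2]
ee_rot: [-180.0, -0.0, 90.0]
contact_force: [0.2, -0.5, -0.1]
gripper_width: -0.1
finger_force: 0.0
```

Emit:
{"op": "move_arm", "data": {"deltas": [{"dr": [0, 0, 0], "xyz": [0, 0, 0.001], "claw": 1}, {"dr": [0, 0, 0], "xyz": [0, 0, 0.001], "claw": 1}, {"dr": [0, 0, 0], "xyz": [0, 0, 0.001], "claw": 1}, {"dr": [0, 0, 0], "xyz": [0, 0, 0.001], "claw": 1}]}}

```text
time: 4.15
eef_pos: [538.1, -105.0, 73.5]
ee_rot: [180.0, 0.0, 90.0]
contact_force: [0.3, 0.3, 1.3]
gripper_width: -0.1
finger_force: 0.7
```

Emit:
{"op": "move_arm", "data": {"deltas": [{"dr": [0, 0, 0], "xyz": [0, 0, 0.001], "claw": 1}, {"dr": [0, 0, 0], "xyz": [0, 0, 0.001], "claw": 1}, {"dr": [0, 0, 0], "xyz": [0, 0, 0.001], "claw": 1}, {"dr": [0, 0, 0], "xyz": [0, 0, 0.001], "claw": 1}]}}

```text
time: 4.48
eef_pos: [538.2, -105.0, 72.5]
ee_rot: [180.0, 0.0, 90.0]
contact_force: [-0.4, 0.3, 1.5]
gripper_width: -0.0
finger_force: 1.1
```

Emit:
{"op": "move_arm", "data": {"deltas": [{"dr": [0, 0, 0], "xyz": [0, 0, 0.001], "claw": 1}, {"dr": [0, 0, 0], "xyz": [0, 0, 0.001], "claw": 1}, {"dr": [0, 0, 0], "xyz": [0, 0, 0.001], "claw": 1}, {"dr": [0, 0, 0], "xyz": [0, 0, 0.001], "claw": 1}]}}

```text
time: 4.82
eef_pos: [538.1, -105.0, 71.4]
ee_rot: [180.0, 0.0, 90.0]
contact_force: [-0.4, 0.1, 2.3]
gripper_width: -0.0
finger_force: 1.5
```

Emit:
{"op": "move_arm", "data": {"deltas": [{"dr": [0, 0, 0], "xyz": [0, 0, 0.001], "claw": 1}, {"dr": [0, 0, 0], "xyz": [0, 0, 0.001], "claw": 1}, {"dr": [0, 0, 0], "xyz": [0, 0, 0.001], "claw": 1}, {"dr": [0, 0, 0], "xyz": [0, 0, 0.001], "claw": 1}]}}

```text
time: 5.15
eef_pos: [538.1, -105.0, 70.5]
ee_rot: [180.0, 0.0, 90.0]
contact_force: [0.5, -0.2, 3.8]
gripper_width: -0.2
finger_force: 1.9
```

Emit:
{"op": "move_arm", "data": {"deltas": [{"dr": [0, 0, 0], "xyz": [0, 0, 0.001], "claw": 1}, {"dr": [0, 0, 0], "xyz": [0, 0, 0.001], "claw": 1}, {"dr": [0, 0, 0], "xyz": [0, 0, 0.001], "claw": 1}, {"dr": [0, 0, 0], "xyz": [0, 0, 0.001], "claw": 1}]}}

```text
time: 5.48
eef_pos: [538.1, -105.0, 69.5]
ee_rot: [180.0, 0.0, 90.0]
contact_force: [1.3, -0.4, 3.7]
gripper_width: 0.3
finger_force: 2.3
```

Key 4 is soft: about 1 N per mm with no break. Moving to key 3.

Emit:
{"op": "move_arm", "data": {"deltas": [{"dr": [0, 0, 0], "xyz": [0, 0, -0.006], "claw": 1}, {"dr": [0, 0, 0], "xyz": [0, 0, -0.015], "claw": 1}, {"dr": [0, 0, 0], "xyz": [0.02, -0.005, -0.015], "claw": 1}, {"dr": [0, 0, 0], "xyz": [0.045, -0.01, -0.015], "claw": 1}, {"dr": [0, 0, 0], "xyz": [0.063, -0.0145, -0.015], "claw": 1}]}}

```text
time: 5.9
eef_pos: [522.8, -40.9, 84.4]
ee_rot: [-179.9, -0.0, 90.0]
contact_force: [-0.7, 0.3, -0.1]
gripper_width: 0.3
finger_force: 0.0
```

Emit:
{"op": "move_arm", "data": {"deltas": [{"dr": [0, 0, 0], "xyz": [0, 0, 0], "claw": 1}, {"dr": [0, 0, 0], "xyz": [0, 0, 0], "claw": 1}, {"dr": [0, 0, 0], "xyz": [0, 0, 0.003], "claw": 1}, {"dr": [0, 0, 0], "xyz": [0, 0, 0.006], "claw": 1}, {"dr": [0, 0, 0], "xyz": [0, 0, 0.008], "claw": 1}]}}

```text
time: 6.32
eef_pos: [523.3, -42.8, 75.6]
ee_rot: [-179.9, 0.0, 89.9]
contact_force: [-0.3, 0.7, -1.0]
gripper_width: 0.1
finger_force: 0.0
```

Emit:
{"op": "move_arm", "data": {"deltas": [{"dr": [0, 0, 0], "xyz": [0, 0, 0], "claw": 1}, {"dr": [0, 0, 0], "xyz": [0, 0, 0], "claw": 1}, {"dr": [0, 0, 0], "xyz": [0, 0, 0], "claw": 1}, {"dr": [0, 0, 0], "xyz": [0, 0, 0.001], "claw": 1}, {"dr": [0, 0, 0], "xyz": [0, 0, 0.001], "claw": 1}]}}

```text
time: 6.73
eef_pos: [523.5, -42.1, 75.2]
ee_rot: [-180.0, -0.0, 90.0]
contact_force: [-0.0, -0.3, -0.2]
gripper_width: -0.1
finger_force: 0.0
```

Emit:
{"op": "move_arm", "data": {"deltas": [{"dr": [0, 0, 0], "xyz": [0, 0, 0.001], "claw": 1}, {"dr": [0, 0, 0], "xyz": [0, 0, 0.001], "claw": 1}, {"dr": [0, 0, 0], "xyz": [0, 0, 0.001], "claw": 1}, {"dr": [0, 0, 0], "xyz": [0, 0, 0.001], "claw": 1}]}}

```text
time: 7.07
eef_pos: [523.5, -42.0, 74.3]
ee_rot: [180.0, 0.0, 90.0]
contact_force: [-0.5, 0.8, -1.8]
gripper_width: 0.1
finger_force: 0.0
```

Emit:
{"op": "move_arm", "data": {"deltas": [{"dr": [0, 0, 0], "xyz": [0, 0, 0.001], "claw": 1}, {"dr": [0, 0, 0], "xyz": [0, 0, 0.001], "claw": 1}, {"dr": [0, 0, 0], "xyz": [0, 0, 0.001], "claw": 1}, {"dr": [0, 0, 0], "xyz": [0, 0, 0.001], "claw": 1}]}}

```text
time: 7.4
eef_pos: [523.5, -42.0, 73.2]
ee_rot: [-180.0, -0.0, 90.0]
contact_force: [-0.8, -0.3, -0.3]
gripper_width: -0.1
finger_force: 0.0
```

Emit:
{"op": "move_arm", "data": {"deltas": [{"dr": [0, 0, 0], "xyz": [0, 0, 0.001], "claw": 1}, {"dr": [0, 0, 0], "xyz": [0, 0, 0.001], "claw": 1}, {"dr": [0, 0, 0], "xyz": [0, 0, 0.001], "claw": 1}, {"dr": [0, 0, 0], "xyz": [0, 0, 0.001], "claw": 1}]}}

```text
time: 7.73
eef_pos: [523.5, -42.0, 72.2]
ee_rot: [-180.0, -0.0, 90.0]
contact_force: [-0.8, -0.9, -0.1]
gripper_width: 0.1
finger_force: 0.0
```

Emit:
{"op": "move_arm", "data": {"deltas": [{"dr": [0, 0, 0], "xyz": [0, 0, 0.001], "claw": 1}, {"dr": [0, 0, 0], "xyz": [0, 0, 0.001], "claw": 1}, {"dr": [0, 0, 0], "xyz": [0, 0, 0.001], "claw": 1}, {"dr": [0, 0, 0], "xyz": [0, 0, 0.001], "claw": 1}]}}

```text
time: 8.07
eef_pos: [523.5, -42.0, 71.2]
ee_rot: [-180.0, -0.0, 90.0]
contact_force: [0.4, 0.3, 0.9]
gripper_width: -0.1
finger_force: 0.0
```

Emit:
{"op": "move_arm", "data": {"deltas": [{"dr": [0, 0, 0], "xyz": [0, 0, 0.001], "claw": 1}, {"dr": [0, 0, 0], "xyz": [0, 0, 0.001], "claw": 1}, {"dr": [0, 0, 0], "xyz": [0, 0, 0.001], "claw": 1}, {"dr": [0, 0, 0], "xyz": [0, 0, 0.001], "claw": 1}]}}

```text
time: 8.4
eef_pos: [523.6, -42.0, 70.5]
ee_rot: [180.0, 0.0, 90.0]
contact_force: [-0.0, 0.1, 1.2]
gripper_width: 0.1
finger_force: 0.6
```

Emit:
{"op": "move_arm", "data": {"deltas": [{"dr": [0, 0, 0], "xyz": [0, 0, 0.001], "claw": 1}, {"dr": [0, 0, 0], "xyz": [0, 0, 0.001], "claw": 1}, {"dr": [0, 0, 0], "xyz": [0, 0, 0.001], "claw": 1}, {"dr": [0, 0, 0], "xyz": [0, 0, 0.001], "claw": 1}]}}

```text
time: 8.73
eef_pos: [523.6, -42.0, 69.5]
ee_rot: [180.0, 0.0, 90.0]
contact_force: [0.2, 0.2, 2.8]
gripper_width: 0.1
finger_force: 1.1
```

Emit:
{"op": "move_arm", "data": {"deltas": [{"dr": [0, 0, 0], "xyz": [0, 0, 0.001], "claw": 1}, {"dr": [0, 0, 0], "xyz": [0, 0, 0.001], "claw": 1}, {"dr": [0, 0, 0], "xyz": [0, 0, 0.001], "claw": 1}, {"dr": [0, 0, 0], "xyz": [0, 0, 0.001], "claw": 1}]}}

```text
time: 9.07
eef_pos: [523.6, -42.0, 68.5]
ee_rot: [180.0, 0.0, 90.0]
contact_force: [-0.6, -0.6, 3.0]
gripper_width: 0.2
finger_force: 1.6
```

Key 3 is soft too: 3.2 N at about 2.3 mm, still linear. Moving to key 2.

Emit:
{"op": "move_arm", "data": {"deltas": [{"dr": [0, 0, 0], "xyz": [0, 0, -0.006], "claw": 1}, {"dr": [0, 0, 0], "xyz": [0, 0, -0.016], "claw": 1}, {"dr": [0, 0, 0], "xyz": [0.02, -0.005, -0.016], "claw": 1}, {"dr": [0, 0, 0], "xyz": [0.045, -0.01, -0.016], "claw": 1}, {"dr": [0, 0, 0], "xyz": [0.063, -0.015, -0.016], "claw": 1}]}}

```text
time: 9.48
eef_pos: [508.3, 22.1, 85.0]
ee_rot: [180.0, -0.0, 90.0]
contact_force: [-0.6, -0.1, -0.1]
gripper_width: 0.3
finger_force: 0.0
```

Emit:
{"op": "move_arm", "data": {"deltas": [{"dr": [0, 0, 0], "xyz": [0, 0, 0], "claw": 1}, {"dr": [0, 0, 0], "xyz": [0, 0, 0], "claw": 1}, {"dr": [0, 0, 0], "xyz": [0, 0, 0.002], "claw": 1}, {"dr": [0, 0, 0], "xyz": [0, 0, 0.004], "claw": 1}, {"dr": [0, 0, 0], "xyz": [0, 0, 0.006], "claw": 1}]}}

```text
time: 9.9
eef_pos: [508.6, 20.2, 78.0]
ee_rot: [-180.0, 0.0, 89.9]
contact_force: [-0.7, -0.1, 0.6]
gripper_width: -0.1
finger_force: 0.0
```

Emit:
{"op": "move_arm", "data": {"deltas": [{"dr": [0, 0, 0], "xyz": [0, 0, 0], "claw": 1}, {"dr": [0, 0, 0], "xyz": [0, 0, 0], "claw": 1}, {"dr": [0, 0, 0], "xyz": [0, 0, 0], "claw": 1}, {"dr": [0, 0, 0], "xyz": [0, 0, 0.001], "claw": 1}, {"dr": [0, 0, 0], "xyz": [0, 0, 0.001], "claw": 1}]}}

```text
time: 10.32
eef_pos: [508.5, 20.9, 77.2]
ee_rot: [-180.0, 0.0, 90.0]
contact_force: [0.1, -0.0, -0.6]
gripper_width: 0.1
finger_force: 0.0
```

Emit:
{"op": "move_arm", "data": {"deltas": [{"dr": [0, 0, 0], "xyz": [0, 0, 0.001], "claw": 1}, {"dr": [0, 0, 0], "xyz": [0, 0, 0.001], "claw": 1}, {"dr": [0, 0, 0], "xyz": [0, 0, 0.001], "claw": 1}, {"dr": [0, 0, 0], "xyz": [0, 0, 0.001], "claw": 1}]}}

```text
time: 10.65
eef_pos: [508.5, 21.0, 76.3]
ee_rot: [180.0, 0.0, 90.0]
contact_force: [0.1, 0.2, 0.4]
gripper_width: 0.1
finger_force: 0.0
```

Emit:
{"op": "move_arm", "data": {"deltas": [{"dr": [0, 0, 0], "xyz": [0, 0, 0.001], "claw": 1}, {"dr": [0, 0, 0], "xyz": [0, 0, 0.001], "claw": 1}, {"dr": [0, 0, 0], "xyz": [0, 0, 0.001], "claw": 1}, {"dr": [0, 0, 0], "xyz": [0, 0, 0.001], "claw": 1}]}}

```text
time: 10.98
eef_pos: [508.5, 21.0, 75.3]
ee_rot: [180.0, 0.0, 90.0]
contact_force: [-0.6, 0.0, 0.2]
gripper_width: 0.1
finger_force: 0.0
```

Emit:
{"op": "move_arm", "data": {"deltas": [{"dr": [0, 0, 0], "xyz": [0, 0, 0.001], "claw": 1}, {"dr": [0, 0, 0], "xyz": [0, 0, 0.001], "claw": 1}, {"dr": [0, 0, 0], "xyz": [0, 0, 0.001], "claw": 1}, {"dr": [0, 0, 0], "xyz": [0, 0, 0.001], "claw": 1}]}}

```text
time: 11.32
eef_pos: [508.6, 21.0, 74.5]
ee_rot: [180.0, -0.0, 90.0]
contact_force: [-1.3, -0.5, 0.3]
gripper_width: 0.0
finger_force: 0.5
```

Emit:
{"op": "move_arm", "data": {"deltas": [{"dr": [0, 0, 0], "xyz": [0, 0, 0.001], "claw": 1}, {"dr": [0, 0, 0], "xyz": [0, 0, 0.001], "claw": 1}, {"dr": [0, 0, 0], "xyz": [0, 0, 0.001], "claw": 1}, {"dr": [0, 0, 0], "xyz": [0, 0, 0.001], "claw": 1}]}}

```text
time: 11.65
eef_pos: [508.6, 21.0, 73.5]
ee_rot: [180.0, 0.0, 90.0]
contact_force: [0.0, -0.5, 2.4]
gripper_width: -0.1
finger_force: 1.1
```

Emit:
{"op": "move_arm", "data": {"deltas": [{"dr": [0, 0, 0], "xyz": [0, 0, 0.001], "claw": 1}, {"dr": [0, 0, 0], "xyz": [0, 0, 0.001], "claw": 1}, {"dr": [0, 0, 0], "xyz": [0, 0, 0.001], "claw": 1}, {"dr": [0, 0, 0], "xyz": [0, 0, 0.001], "claw": 1}]}}

```text
time: 11.98
eef_pos: [508.6, 21.0, 72.5]
ee_rot: [180.0, -0.0, 90.0]
contact_force: [-0.5, 0.6, 3.1]
gripper_width: -0.3
finger_force: 1.7
```

Emit:
{"op": "move_arm", "data": {"deltas": [{"dr": [0, 0, 0], "xyz": [0, 0, 0.001], "claw": 1}, {"dr": [0, 0, 0], "xyz": [0, 0, 0.001], "claw": 1}, {"dr": [0, 0, 0], "xyz": [0, 0, 0.001], "claw": 1}, {"dr": [0, 0, 0], "xyz": [0, 0, 0.001], "claw": 1}]}}

```text
time: 12.32
eef_pos: [508.6, 21.0, 71.5]
ee_rot: [180.0, -0.0, 90.0]
contact_force: [-0.5, -0.1, 4.9]
gripper_width: 0.3
finger_force: 2.3
```

Key 2 is soft. Moving to key 1.

Emit:
{"op": "move_arm", "data": {"deltas": [{"dr": [0, 0, 0], "xyz": [0, 0, -0.006], "claw": 1}, {"dr": [0, 0, 0], "xyz": [0, 0, -0.013], "claw": 1}, {"dr": [0, 0, 0], "xyz": [0.02, -0.005, -0.013], "claw": 1}, {"dr": [0, 0, 0], "xyz": [0.045, -0.01, -0.013], "claw": 1}, {"dr": [0, 0, 0], "xyz": [0.063, -0.015, -0.013], "claw": 1}]}}

```text
time: 12.73
eef_pos: [493.0, 85.0, 84.4]
ee_rot: [-180.0, -0.0, 90.0]
contact_force: [1.1, 0.5, 0.2]
gripper_width: 0.0
finger_force: 0.0
```

Emit:
{"op": "move_arm", "data": {"deltas": [{"dr": [0, 0, 0], "xyz": [0, 0, 0], "claw": 1}, {"dr": [0, 0, 0], "xyz": [0, 0, 0], "claw": 1}, {"dr": [0, 0, 0], "xyz": [0, 0, 0.003], "claw": 1}, {"dr": [0, 0, 0], "xyz": [0, 0, 0.006], "claw": 1}, {"dr": [0, 0, 0], "xyz": [0, 0, 0.008], "claw": 1}]}}

```text
time: 13.15
eef_pos: [493.4, 83.1, 75.6]
ee_rot: [-180.0, 0.0, 89.9]
contact_force: [-0.8, 0.2, -0.4]
gripper_width: 0.2
finger_force: 0.0
```

Emit:
{"op": "move_arm", "data": {"deltas": [{"dr": [0, 0, 0], "xyz": [0, 0, 0], "claw": 1}, {"dr": [0, 0, 0], "xyz": [0, 0, 0], "claw": 1}, {"dr": [0, 0, 0], "xyz": [0, 0, 0], "claw": 1}, {"dr": [0, 0, 0], "xyz": [0, 0, 0.001], "claw": 1}, {"dr": [0, 0, 0], "xyz": [0, 0, 0.001], "claw": 1}]}}

```text
time: 13.57
eef_pos: [493.6, 83.9, 75.2]
ee_rot: [180.0, -0.0, 90.0]
contact_force: [0.2, -0.2, -0.6]
gripper_width: -0.1
finger_force: 0.0
```

Emit:
{"op": "move_arm", "data": {"deltas": [{"dr": [0, 0, 0], "xyz": [0, 0, 0.001], "claw": 1}, {"dr": [0, 0, 0], "xyz": [0, 0, 0.001], "claw": 1}, {"dr": [0, 0, 0], "xyz": [0, 0, 0.001], "claw": 1}, {"dr": [0, 0, 0], "xyz": [0, 0, 0.001], "claw": 1}]}}

```text
time: 13.9
eef_pos: [493.5, 84.0, 74.3]
ee_rot: [180.0, -0.0, 90.0]
contact_force: [-0.5, 0.2, 0.3]
gripper_width: -0.1
finger_force: 0.0
```

Emit:
{"op": "move_arm", "data": {"deltas": [{"dr": [0, 0, 0], "xyz": [0, 0, 0.001], "claw": 1}, {"dr": [0, 0, 0], "xyz": [0, 0, 0.001], "claw": 1}, {"dr": [0, 0, 0], "xyz": [0, 0, 0.001], "claw": 1}, {"dr": [0, 0, 0], "xyz": [0, 0, 0.001], "claw": 1}]}}

```text
time: 14.23
eef_pos: [493.5, 84.0, 73.3]
ee_rot: [-180.0, -0.0, 90.0]
contact_force: [-0.4, -0.7, 0.4]
gripper_width: -0.2
finger_force: 0.0
```

Emit:
{"op": "move_arm", "data": {"deltas": [{"dr": [0, 0, 0], "xyz": [0, 0, 0.001], "claw": 1}, {"dr": [0, 0, 0], "xyz": [0, 0, 0.001], "claw": 1}, {"dr": [0, 0, 0], "xyz": [0, 0, 0.001], "claw": 1}, {"dr": [0, 0, 0], "xyz": [0, 0, 0.001], "claw": 1}]}}

```text
time: 14.57
eef_pos: [493.5, 84.0, 72.3]
ee_rot: [-180.0, 0.0, 90.0]
contact_force: [0.5, -0.6, -0.2]
gripper_width: 0.1
finger_force: 0.0
```

Emit:
{"op": "move_arm", "data": {"deltas": [{"dr": [0, 0, 0], "xyz": [0, 0, 0.001], "claw": 1}, {"dr": [0, 0, 0], "xyz": [0, 0, 0.001], "claw": 1}, {"dr": [0, 0, 0], "xyz": [0, 0, 0.001], "claw": 1}, {"dr": [0, 0, 0], "xyz": [0, 0, 0.001], "claw": 1}]}}

```text
time: 14.9
eef_pos: [493.5, 84.0, 71.3]
ee_rot: [-180.0, -0.0, 90.0]
contact_force: [0.2, 0.2, 0.2]
gripper_width: 0.2
finger_force: 0.0
```

Emit:
{"op": "move_arm", "data": {"deltas": [{"dr": [0, 0, 0], "xyz": [0, 0, 0.001], "claw": 1}, {"dr": [0, 0, 0], "xyz": [0, 0, 0.001], "claw": 1}, {"dr": [0, 0, 0], "xyz": [0, 0, 0.001], "claw": 1}, {"dr": [0, 0, 0], "xyz": [0, 0, 0.001], "claw": 1}]}}

```text
time: 15.23
eef_pos: [493.7, 84.0, 70.5]
ee_rot: [180.0, -0.0, 90.0]
contact_force: [-0.7, -0.8, 1.4]
gripper_width: 0.1
finger_force: 0.8
```

Emit:
{"op": "move_arm", "data": {"deltas": [{"dr": [0, 0, 0], "xyz": [0, 0, 0.001], "claw": 1}, {"dr": [0, 0, 0], "xyz": [0, 0, 0.001], "claw": 1}, {"dr": [0, 0, 0], "xyz": [0, 0, 0.001], "claw": 1}, {"dr": [0, 0, 0], "xyz": [0, 0, 0.001], "claw": 1}]}}

```text
time: 15.57
eef_pos: [493.7, 84.0, 69.7]
ee_rot: [180.0, -0.0, 90.0]
contact_force: [-0.9, -0.8, 5.2]
gripper_width: 0.2
finger_force: 2.4
```

Emit:
{"op": "move_arm", "data": {"deltas": [{"dr": [0, 0, 0], "xyz": [0, 0, 0.001], "claw": 1}, {"dr": [0, 0, 0], "xyz": [0, 0, 0.001], "claw": 1}, {"dr": [0, 0, 0], "xyz": [0, 0, 0.001], "claw": 1}, {"dr": [0, 0, 0], "xyz": [0, 0, 0.001], "claw": 1}]}}

```text
time: 15.9
eef_pos: [493.7, 84.0, 68.8]
ee_rot: [180.0, -0.0, 90.0]
contact_force: [-1.7, 0.3, 5.9]
gripper_width: -0.2
finger_force: 3.0
```

Key 1 is steep: 4.8 N at about 1.1 mm and 6 N at about 2 mm, so it is the sound one. I'll continue gently through the break.

Emit:
{"op": "move_arm", "data": {"deltas": [{"dr": [0, 0, 0], "xyz": [0, 0, 0.001], "claw": 1}, {"dr": [0, 0, 0], "xyz": [0, 0, 0.001], "claw": 1}, {"dr": [0, 0, 0], "xyz": [0, 0, 0.001], "claw": 1}, {"dr": [0, 0, 0], "xyz": [0, 0, 0.001], "claw": 1}]}}

```text
time: 16.23
eef_pos: [493.2, 84.0, 66.5]
ee_rot: [-179.9, 0.0, 90.0]
contact_force: [-0.3, -0.6, 0.5]
gripper_width: -0.1
finger_force: 0.0
```

Emit:
{"op": "move_arm", "data": {"deltas": [{"dr": [0, 0, 0], "xyz": [0, 0, 0.0007], "claw": 1}, {"dr": [0, 0, 0], "xyz": [0, 0, 0.0007], "claw": 1}, {"dr": [0, 0, 0], "xyz": [0, 0, 0.0007], "claw": 1}, {"dr": [0, 0, 0], "xyz": [0, 0, 0.0007], "claw": 1}]}}

```text
time: 16.57
eef_pos: [493.4, 84.0, 66.4]
ee_rot: [-180.0, 0.0, 90.0]
contact_force: [0.1, 0.2, -0.2]
gripper_width: -0.1
finger_force: 0.0
```

The key snapped over and the force is gone. I'll lift clear, and check where the microscope seen in the side view hangs before reaching over to the cover.

Emit:
{"op": "move_arm", "data": {"deltas": [{"dr": [0, 0, 0], "xyz": [0, 0, -0.01], "claw": 1}, {"dr": [0, 0, 0], "xyz": [0, 0, -0.03], "claw": 1}, {"dr": [0, 0, 0], "xyz": [0, 0, -0.06], "claw": 1}, {"dr": [0, 0, 0], "xyz": [0, 0, -0.083], "claw": 1}, {"dr": [0, 0, 0], "xyz": [0, 0, -0.083], "claw": 1}]}}

```text
time: 16.98
eef_pos: [495.9, 84.2, 156.7]
ee_rot: [179.4, -0.1, 90.0]
contact_force: [1.2, -1.0, 0.4]
gripper_width: 0.3
finger_force: 0.0
```

Run:
```python
from h import *
a,d,p=load('side0')
for u,v in((398,265),(440,300),(420,350),(480,330),(500,300),(600,440)): print(u,v,pt(p,d,u,v).round())
a,d,p=snap('wrist','w2'); reds(a,d,p,58)
```

```text
398 265 [ 185. -693.  561.]
440 300 [ 188. -739.  558.]
420 350 [ 201. -712.  479.]
480 330 [ 244. -733.  499.]
500 300 [ 272. -723.  512.]
600 440 [ 294. -829.  435.]
red [303, 222, 30, 28, 626] [317. 235.] depth pt [495.6  85.4  58.4] plane [495.6  85.3  58. ]
```

The microscope hangs far off at y≈-700, and key 1 now shows its top at 58 mm, so it stays in. Moving over the cover with the gripper open.

Emit:
{"op": "move_arm", "data": {"deltas": [{"dr": [0, 0, 0], "xyz": [-0.035, -0.005, 0], "claw": 1}, {"dr": [0, 0, 0], "xyz": [-0.07, -0.01, 0], "claw": 0}, {"dr": [0, 0, 0], "xyz": [-0.105, -0.015, 0], "claw": -1}, {"dr": [0, 0, 0], "xyz": [-0.14, -0.02, 0], "claw": -1}, {"dr": [0, 0, 0], "xyz": [-0.175, -0.025, 0], "claw": -1}]}}

```text
time: 17.45
eef_pos: [467.6, -92.3, 148.8]
ee_rot: [-179.9, -0.0, 90.0]
contact_force: [1.0, -0.0, -0.4]
gripper_width: 47.9
finger_force: 0.0
```

Emit:
{"op": "move_arm", "data": {"deltas": [{"dr": [0, 0, 0], "xyz": [-0.035, -0.005, 0], "claw": -1}, {"dr": [0, 0, 0], "xyz": [-0.07, -0.01, 0], "claw": -1}, {"dr": [0, 0, 0], "xyz": [-0.105, -0.015, 0], "claw": -1}, {"dr": [0, 0, 0], "xyz": [-0.14, -0.02, 0], "claw": -1}, {"dr": [0, 0, 0], "xyz": [-0.175, -0.023, 0], "claw": -1}]}}

```text
time: 17.87
eef_pos: [444.4, -267.5, 148.8]
ee_rot: [-179.9, -0.0, 90.0]
contact_force: [-0.4, -0.1, 0.3]
gripper_width: 85.3
finger_force: 0.0
```

Emit:
{"op": "move_arm", "data": {"deltas": [{"dr": [0, 0, 0], "xyz": [0, 0, 0], "claw": -1}, {"dr": [0, 0, 0], "xyz": [0, 0, 0], "claw": -1}, {"dr": [0, 0, 0], "xyz": [0, 0, 0], "claw": -1}, {"dr": [0, 0, 0], "xyz": [0, 0, 0], "claw": -1}, {"dr": [0, 0, 0], "xyz": [0, 0, 0], "claw": -1}]}}

```text
time: 18.28
eef_pos: [445.8, -264.8, 149.5]
ee_rot: [-180.0, -0.0, 90.1]
contact_force: [0.3, -0.3, 0.3]
gripper_width: 85.4
finger_force: 0.0
```

Run:
```python
from h import *
a,d,p=snap('wrist','w3'); s=env.sense(); print(s['eef_pos'],s['ee_rot'],s['time'])
hsv=cv2.cvtColor(a,cv2.COLOR_RGB2HSV); m=cv2.inRange(hsv,(20,150,60),(32,255,255))
n,l,st,c=cv2.connectedComponentsWithStats(m)
for i in range(1,n):
    if st[i,4]>200:
        v,u=np.where(l==i); q=np.array([pt(p,d,x,y) for x,y in zip(u,v)])
        print(st[i].tolist())
        for lo,hi in((44,60),(24,36)):
            k=q[(q[:,2]>lo)&(q[:,2]<hi)]
            if len(k)>5: print(lo,len(k),'mean',k.mean(0).round(1),'mid',((k.min(0)+k.max(0))/2).round(1),np.ptp(k,axis=0).round(1))
```

```text
[ 445.83070923 -264.84617961  149.6103119 ] [ 1.79994307e+02 -8.44690362e-03  9.01057157e+01] 18.3333
[23, 77, 34, 53, 396]
44 172 mean [ 284.8 -189.2   51.5] mid [ 285.2 -189.4   48.7] [ 9.7 14.6  9.2]
24 223 mean [ 277.7 -179.9   31.8] mid [ 278.  -185.8   31.6] [21.4 30.2  3.6]
[51, 102, 46, 40, 331]
24 326 mean [ 294.9 -198.    31.3] mid [ 291.3 -196.6   29.2] [26.3 23.1 10.1]
[231, 103, 44, 31, 506]
24 503 mean [ 406.9 -192.9   31.6] mid [ 405.  -194.4   29.9] [25.3 17.7  7.2]
[388, 122, 62, 61, 2418]
44 332 mean [ 508.5 -214.6   51.6] mid [ 508.7 -214.7   51.2] [13.3 12.6  4.3]
24 2072 mean [ 507.3 -214.2   31.7] mid [ 508.5 -215.2   31.7] [38.3 37.1  5.1]
[211, 128, 52, 40, 893]
44 52 mean [ 394.6 -209.    51.2] mid [ 396.  -207.7   49.2] [10.   8.8  6.8]
24 828 mean [ 391.3 -215.2   31.7] mid [ 394.  -212.3   31.7] [31.3 24.1  4.2]
[616, 350, 24, 21, 370]
24 369 mean [ 675.  -366.4   28.1] mid [ 675.1 -366.5   27.9] [17.4 17.4  3.7]
```

View pics/w3.png

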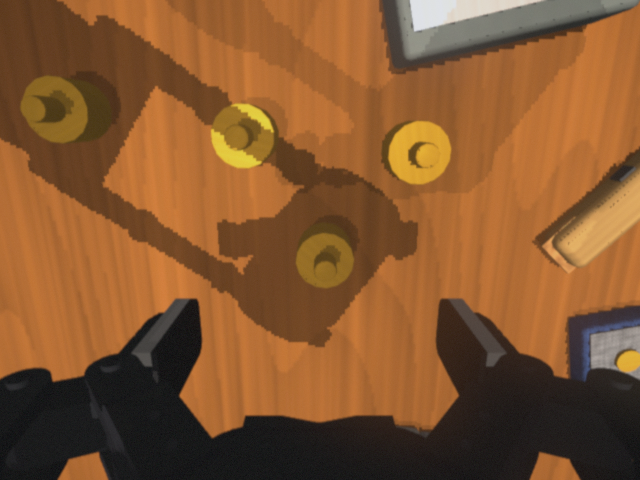

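The wrist view shows the wanted cover at (325,260), in the arm's shadow. Two look-alikes sit at (240,137) and (420,152), with the fourth at (52,108). I'll measure the shaded one by height.

Run:
```python
from h import *
a,d,p=load('w3')
v,u=np.mgrid[215:305,280:370]; v=v.ravel();u=u.ravel()
q=np.array([pt(p,d,x,y) for x,y in zip(u,v)])
for lo,hi in((46,56),(27,36)):
    k=q[(q[:,2]>lo)&(q[:,2]<hi)]; print(lo,len(k),k.mean(0).round(1),((k.min(0)+k.max(0))/2).round(1),np.ptp(k,axis=0).round(1))
```

```text
46 439 [ 449.5 -285.8   51.1] [ 449.6 -286.6   49.7] [14.  14.7  7.3]
27 2026 [ 449.4 -284.5   31.6] [ 449.6 -287.1   31.4] [38.8 40.1  8.8]
```

Emit:
{"op": "move_arm", "data": {"deltas": [{"dr": [0, 0, 0], "xyz": [-0.01, 0.002, 0.02], "claw": -1}, {"dr": [0, 0, 0], "xyz": [-0.0205, 0.004, 0.04], "claw": -1}, {"dr": [0, 0, 0], "xyz": [-0.0205, 0.004, 0.06], "claw": -1}, {"dr": [0, 0, 0], "xyz": [-0.0205, 0.004, 0.075], "claw": -1}, {"dr": [0, 0, 0], "xyz": [-0.0205, 0.004, 0.085], "claw": -1}]}}

```text
time: 18.75
eef_pos: [449.1, -285.3, 62.5]
ee_rot: [-179.9, -0.1, 90.1]
contact_force: [-0.0, 0.3, 0.4]
gripper_width: 85.1
finger_force: 0.0
```

Emit:
{"op": "move_arm", "data": {"deltas": [{"dr": [0, 0, 0], "xyz": [0, 0, 0.01], "claw": -1}, {"dr": [0, 0, 0], "xyz": [0, 0, 0.018], "claw": -1}, {"dr": [0, 0, 0], "xyz": [0, 0, 0.022], "claw": -1}, {"dr": [0, 0, 0], "xyz": [0, 0, 0.0235], "claw": -1}, {"dr": [0, 0, 0], "xyz": [0, 0, 0.0235], "claw": -1}]}}

```text
time: 19.17
eef_pos: [449.7, -286.5, 41.3]
ee_rot: [180.0, 0.0, 90.0]
contact_force: [-0.1, -0.4, -0.2]
gripper_width: 85.1
finger_force: 0.0
```

Emit:
{"op": "move_arm", "data": {"deltas": [{"dr": [0, 0, 0], "xyz": [0, 0, 0], "claw": -1}, {"dr": [0, 0, 0], "xyz": [0, 0, 0], "claw": -1}, {"dr": [0, 0, 0], "xyz": [0, 0, 0], "claw": -1}, {"dr": [0, 0, 0], "xyz": [0, 0, 0], "claw": -1}, {"dr": [0, 0, 0], "xyz": [0, 0, 0], "claw": -1}]}}

```text
time: 19.58
eef_pos: [449.6, -286.6, 41.4]
ee_rot: [180.0, 0.0, 90.0]
contact_force: [0.4, 0.2, -0.7]
gripper_width: 85.7
finger_force: 0.0
```

Emit:
{"op": "move_arm", "data": {"deltas": [{"dr": [0, 0, 0], "xyz": [0, 0, 0], "claw": 1}, {"dr": [0, 0, 0], "xyz": [0, 0, 0], "claw": 1}, {"dr": [0, 0, 0], "xyz": [0, 0, 0], "claw": 1}, {"dr": [0, 0, 0], "xyz": [0, 0, 0], "claw": 1}, {"dr": [0, 0, 0], "xyz": [0, 0, 0], "claw": 1}]}}

```text
time: 20.0
eef_pos: [449.5, -286.5, 41.1]
ee_rot: [180.0, 0.0, 90.0]
contact_force: [0.4, 0.6, -0.6]
gripper_width: 25.5
finger_force: 0.0
```

Emit:
{"op": "move_arm", "data": {"deltas": [{"dr": [0, 0, 0], "xyz": [0, 0, 0], "claw": 1}, {"dr": [0, 0, 0], "xyz": [0, 0, 0], "claw": 1}, {"dr": [0, 0, 0], "xyz": [0, 0, 0], "claw": 1}, {"dr": [0, 0, 0], "xyz": [0, 0, 0], "claw": 1}, {"dr": [0, 0, 0], "xyz": [0, 0, 0], "claw": 1}]}}

```text
time: 20.42
eef_pos: [449.7, -286.6, 41.2]
ee_rot: [180.0, 0.0, 90.0]
contact_force: [1.2, -0.1, 0.3]
gripper_width: 12.0
finger_force: 58.5
```

Gripped, with a firm 58 N. Lifting and carrying toward key 1.

Emit:
{"op": "move_arm", "data": {"deltas": [{"dr": [0, 0, 0], "xyz": [0, 0, -0.008], "claw": 1}, {"dr": [0, 0, 0], "xyz": [0, 0, -0.025], "claw": 1}, {"dr": [0, 0, 0], "xyz": [0, 0, -0.05], "claw": 1}, {"dr": [0, 0, 0], "xyz": [0, 0, -0.075], "claw": 1}, {"dr": [0, 0, 0], "xyz": [0, 0, -0.09], "claw": 1}]}}

```text
time: 20.83
eef_pos: [449.9, -286.9, 134.3]
ee_rot: [179.9, 0.1, 90.0]
contact_force: [0.7, -0.4, -0.1]
gripper_width: 11.9
finger_force: 58.6
```

Emit:
{"op": "move_arm", "data": {"deltas": [{"dr": [0, 0, 0], "xyz": [0.01, 0.001, -0.01], "claw": 1}, {"dr": [0, 0, 0], "xyz": [0.03, 0.003, -0.01], "claw": 1}, {"dr": [0, 0, 0], "xyz": [0.06, 0.007, -0.01], "claw": 1}, {"dr": [0, 0, 0], "xyz": [0.09, 0.01, -0.01], "claw": 1}, {"dr": [0, 0, 0], "xyz": [0.12, 0.014, -0.01], "claw": 1}]}}

```text
time: 21.25
eef_pos: [462.8, -164.7, 140.5]
ee_rot: [-179.9, -0.1, 90.0]
contact_force: [0.5, -0.3, -1.1]
gripper_width: 12.3
finger_force: 58.6
```

Emit:
{"op": "move_arm", "data": {"deltas": [{"dr": [0, 0, 0], "xyz": [0.03, 0.004, 0], "claw": 1}, {"dr": [0, 0, 0], "xyz": [0.06, 0.008, 0], "claw": 1}, {"dr": [0, 0, 0], "xyz": [0.09, 0.011, 0], "claw": 1}, {"dr": [0, 0, 0], "xyz": [0.12, 0.015, 0], "claw": 1}, {"dr": [0, 0, 0], "xyz": [0.15, 0.019, 0], "claw": 1}]}}

```text
time: 21.67
eef_pos: [481.7, -14.4, 140.5]
ee_rot: [-179.9, -0.0, 90.0]
contact_force: [0.7, -0.7, -0.8]
gripper_width: 12.0
finger_force: 58.6
```

Emit:
{"op": "move_arm", "data": {"deltas": [{"dr": [0, 0, 0], "xyz": [0.03, 0.003, 0], "claw": 1}, {"dr": [0, 0, 0], "xyz": [0.06, 0.007, 0], "claw": 1}, {"dr": [0, 0, 0], "xyz": [0.08, 0.009, 0], "claw": 1}, {"dr": [0, 0, 0], "xyz": [0.095, 0.011, 0], "claw": 1}, {"dr": [0, 0, 0], "xyz": [0.101, 0.0115, 0], "claw": 1}]}}

```text
time: 22.08
eef_pos: [493.2, 87.0, 140.4]
ee_rot: [-179.9, -0.0, 90.2]
contact_force: [-1.2, 0.5, -1.6]
gripper_width: 12.4
finger_force: 58.6
```

Emit:
{"op": "move_arm", "data": {"deltas": [{"dr": [0, 0, 0], "xyz": [0, 0, 0], "claw": 1}, {"dr": [0, 0, 0], "xyz": [0, 0, 0], "claw": 1}, {"dr": [0, 0, 0], "xyz": [0, 0, 0], "claw": 1}, {"dr": [0, 0, 0], "xyz": [0, 0, 0], "claw": 1}, {"dr": [0, 0, 0], "xyz": [0, 0, 0], "claw": 1}]}}

```text
time: 22.5
eef_pos: [494.0, 83.6, 141.1]
ee_rot: [180.0, 0.0, 89.9]
contact_force: [0.3, -0.8, -1.7]
gripper_width: 12.5
finger_force: 58.6
```

Run:
```python
from h import *
s=env.sense(); print(s['eef_pos'],s['time'])
a,d,p=snap('wrist','w4'); b,d2,p2=snap('side','s4'); c,d3,p3=snap('scene','c4')
reds(a,d,p,60)
x=[cv2.resize(i,(400,300),interpolation=cv2.INTER_CUBIC) for i in(a,)]
x+=[cv2.resize(b[120:270,220:420],(400,300)),cv2.resize(c[130:280,220:420],(400,300))]
cv2.imwrite('pics/m4.png',np.vstack([np.hstack(x[:2]),np.hstack([x[2],x[2]*0])])[:,:,::-1])
```

```text
[494.01132472  83.63821611 141.13318962] 22.5
```

View pics/m4.png

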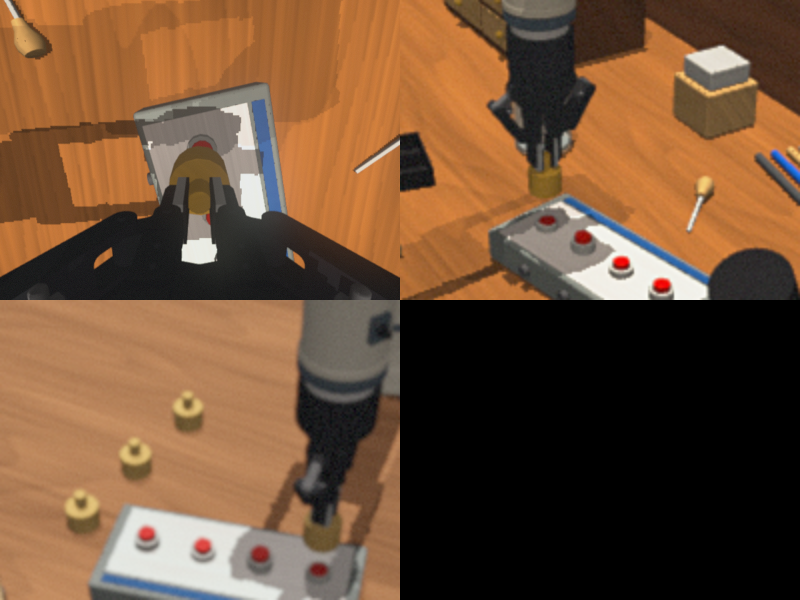

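The cover hangs upright in the jaws in both outside views; key 1 (side crop (547,221), scene crop (318,571)) lies just below it. The collar leaves only 2.5 mm clearance, so I'll measure the cover and key with the same cameras.

Run:
```python
from h import *
def blobs(a,kind):
    h=cv2.cvtColor(a,cv2.COLOR_RGB2HSV)
    m=cv2.inRange(h,(0,150,50),(8,255,255))|cv2.inRange(h,(172,150,50),(180,255,255)) if kind=='red' else cv2.inRange(h,(17,110,40),(32,255,255))
    n,l,st,c=cv2.connectedComponentsWithStats(m); return [(st[i],c[i],l==i) for i in range(1,n) if 15<st[i,4]<900]
for f,reg in(('s4',(220,420,120,270)),('c4',(220,420,130,285))):
    a,d,p=load(f)
    for k in('red','brass'):
        for st,c,m in blobs(a,k):
            if reg[0]<c[0]<reg[1] and reg[2]<c[1]<reg[3]:
                mid=(st[0]+(st[2]-1)/2,st[1]+(st[3]-1)/2)
                print(f,k,st.tolist(),c.round(1),'med',(np.array(p['eye'])+ray(p,*c)*np.median(d[m])).round(1),'z58',on(p,*c,58).round(1),'z114',on(p,*mid,114).round(1))
a,d,p=load('w2'); g=cv2.GaussianBlur(cv2.cvtColor(a,cv2.COLOR_RGB2GRAY),(3,3),0)
v,u=np.mgrid[190:280,270:365]; q=np.array([pt(p,d,x,y) for x,y in zip(u.ravel(),v.ravel())])
for lo,hi in((56.5,64),(49,55.5)):
    k=q[(q[:,2]>lo)&(q[:,2]<hi)&(np.hypot(q[:,0]-495,q[:,1]-85)<20)]; print(lo,len(k),k.mean(0).round(1),((k.min(0)+k.max(0))/2).round(1),np.ptp(k,axis=0).round(1))
print(p['eye'],p['rotation'])
```

```text
s4 red [290, 228, 8, 4, 25] [293.4 229.6] med [493.9  85.6  57.7] z58 [493.7  85.2  58. ] z114 [454.8   8.2 114. ]
s4 red [308, 235, 8, 7, 42] [311.1 238.4] med [506.   19.3  66.3] z58 [512.1  30.2  58. ] z114 [472.8 -42.3 114. ]
s4 red [327, 248, 8, 6, 40] [330.2 250.8] med [520.3 -43.7  63.8] z58 [524.7 -36.6  58. ] z114 [ 484.  -104.5  114. ]
s4 red [347, 259, 8, 7, 49] [350.5 262.2] med [ 534.6 -106.8   66. ] z58 [540.7 -97.6  58. ] z114 [ 498.3 -161.1  114. ]
s4 brass [357, 156, 42, 33, 546] [376.7 172.3] med [857.  253.8  43.3] z58 [839.9 230.6  58. ] z114 [778.  142.8 114. ]
s4 brass [284, 196, 17, 23, 252] [292.3 209.5] med [486.5  73.1 123.3] z58 [536.  170.6  58. ] z114 [498.4  97.5 114. ]
s4 brass [368, 208, 9, 11, 56] [371.9 212.6] med [739.1 104.2  20.9] z58 [702.9  54.5  58. ] z114 [647.3 -22.2 114. ]
c4 red [290, 244, 7, 6, 33] [292.9 246.7] med [ 543.7 -100.2   65.2] z58 [ 538. -104.   58.] z114 [581.6 -74.9 114. ]
c4 red [318, 250, 7, 6, 34] [321.  252.7] med [529.2 -37.5  61.8] z58 [526.2 -39.1  58. ] z114 [570.5 -15.2 114. ]
c4 red [346, 254, 8, 7, 44] [349.6 256.8
[... 209 characters left out ...]
 16, 21, 222] [313.5 185.3] med [ 292.8 -183.1   27.3] z58 [ 325.8 -164.6   58. ] z114 [ 385.3 -131.3  114. ]
c4 brass [279, 199, 17, 21, 251] [287.5 208.9] med [ 405.5 -198.1   27.2] z58 [ 434.1 -178.9   58. ] z114 [ 487.  -144.7  114. ]
c4 brass [252, 225, 18, 22, 283] [260.8 235.5] med [ 516.4 -207.5   27.2] z58 [ 540.5 -187.9   58. ] z114 [ 584.7 -152.8  114. ]
c4 brass [372, 237, 19, 18, 218] [380.9 246.7] med [508.1  90.4 122.1] z58 [450.   72.4  58. ] z114 [497.4  87.  114. ]
56.5 1073 [496.   85.6  57.9] [496.   85.   58.3] [27.9 27.   3.6]
49 196 [495.4  90.2  53.8] [495.6  87.   52.3] [30.8 34.8  6.5]
[494.46188575 152.07881792 293.04939447] [-15.77400012  -0.55247864  -0.0903619 ]
```

Run:
```python
from h import *
P=[load('s4')[2],load('c4')[2]]
def tri(uvs):
    A=0;b=0
    for p,(u,v) in zip(P,uvs):
        r=ray(p,u,v); r/=np.linalg.norm(r); M=np.eye(3)-np.outer(r,r); A=A+M; b=b+M@p['eye']
    x=np.linalg.solve(A,b); return x.round(1)
print('cover',tri([(292,207),(381,245.5)]),tri([(292.3,209.5),(380.9,246.7)]))
for n,x in dict(k1=[(293.4,229.6),(379,264.3)],k2=[(311.1,238.4),(349.6,256.8)],k3=[(330.2,250.8),(321,252.7)],k4=[(350.5,262.2),(292.9,246.7)]).items(): print(n,tri(x))
```

```text
cover [497.1  89.3 117. ] [496.2  88.4 111.3]
k1 [496.4  88.2  54.9]
k2 [510.2  24.4  61.2]
k3 [525.  -38.4  58.2]
k4 [ 539.3 -101.9   60.8]
```

The two-camera comparison puts the key at (-0.5,-1) mm from the held cover. The wrist measurement says about (+1.5,+1). They agree within the clearance, so I keep the position and lower gently, watching the force.

Emit:
{"op": "move_arm", "data": {"deltas": [{"dr": [0, 0, 0], "xyz": [0, 0, 0.01], "claw": 1}, {"dr": [0, 0, 0], "xyz": [0, 0, 0.02], "claw": 1}, {"dr": [0, 0, 0], "xyz": [-0.0003, 0.0003, 0.03], "claw": 1}, {"dr": [0, 0, 0], "xyz": [-0.0003, 0.0003, 0.037], "claw": 1}, {"dr": [0, 0, 0], "xyz": [-0.0003, 0.0003, 0.041], "claw": 1}]}}

```text
time: 23.07
eef_pos: [493.4, 84.1, 97.7]
ee_rot: [-179.8, 0.0, 90.0]
contact_force: [0.1, 0.9, -1.7]
gripper_width: 12.6
finger_force: 58.6
```

Emit:
{"op": "move_arm", "data": {"deltas": [{"dr": [0, 0, 0], "xyz": [0, 0, 0], "claw": 1}, {"dr": [0, 0, 0], "xyz": [0, 0, 0], "claw": 1}, {"dr": [0, 0, 0], "xyz": [0, 0, 0], "claw": 1}, {"dr": [0, 0, 0], "xyz": [0, 0, 0], "claw": 1}, {"dr": [0, 0, 0], "xyz": [0, 0, 0], "claw": 1}]}}

```text
time: 23.48
eef_pos: [494.6, 84.3, 100.7]
ee_rot: [179.9, -0.0, 90.0]
contact_force: [-0.6, -0.2, -1.9]
gripper_width: 12.6
finger_force: 58.6
```

Emit:
{"op": "move_arm", "data": {"deltas": [{"dr": [0, 0, 0], "xyz": [0, 0, 0.001], "claw": 1}, {"dr": [0, 0, 0], "xyz": [0, 0, 0.002], "claw": 1}, {"dr": [0, 0, 0], "xyz": [0, 0, 0.002], "claw": 1}, {"dr": [0, 0, 0], "xyz": [0, 0, 0.002], "claw": 1}]}}

```text
time: 23.82
eef_pos: [494.2, 84.2, 98.0]
ee_rot: [-180.0, -0.0, 90.0]
contact_force: [-0.5, -0.1, -1.8]
gripper_width: 11.8
finger_force: 58.6
```

Emit:
{"op": "move_arm", "data": {"deltas": [{"dr": [0, 0, 0], "xyz": [0, 0, 0.001], "claw": 1}, {"dr": [0, 0, 0], "xyz": [0, 0, 0.002], "claw": 1}, {"dr": [0, 0, 0], "xyz": [0, 0, 0.002], "claw": 1}, {"dr": [0, 0, 0], "xyz": [0, 0, 0.002], "claw": 1}]}}

```text
time: 24.15
eef_pos: [494.2, 84.2, 95.9]
ee_rot: [-180.0, 0.0, 90.0]
contact_force: [0.4, -0.5, -1.6]
gripper_width: 12.0
finger_force: 58.6
```

Emit:
{"op": "move_arm", "data": {"deltas": [{"dr": [0, 0, 0], "xyz": [0, 0, 0.001], "claw": 1}, {"dr": [0, 0, 0], "xyz": [0, 0, 0.001], "claw": 1}, {"dr": [0, 0, 0], "xyz": [0, 0, 0.001], "claw": 1}, {"dr": [0, 0, 0], "xyz": [0, 0, 0.001], "claw": 1}]}}

```text
time: 24.48
eef_pos: [494.4, 84.2, 95.1]
ee_rot: [180.0, -0.0, 90.0]
contact_force: [0.6, 0.6, -1.0]
gripper_width: 12.4
finger_force: 58.6
```

Emit:
{"op": "move_arm", "data": {"deltas": [{"dr": [0, 0, 0], "xyz": [0, 0, 0.001], "claw": 1}, {"dr": [0, 0, 0], "xyz": [0, 0, 0.001], "claw": 1}, {"dr": [0, 0, 0], "xyz": [0, 0, 0.001], "claw": 1}, {"dr": [0, 0, 0], "xyz": [0, 0, 0.001], "claw": 1}]}}

```text
time: 24.82
eef_pos: [494.3, 84.2, 94.0]
ee_rot: [180.0, -0.0, 90.0]
contact_force: [0.4, 0.2, -1.3]
gripper_width: 12.3
finger_force: 58.6
```

Emit:
{"op": "move_arm", "data": {"deltas": [{"dr": [0, 0, 0], "xyz": [0, 0, 0.001], "claw": 1}, {"dr": [0, 0, 0], "xyz": [0, 0, 0.001], "claw": 1}, {"dr": [0, 0, 0], "xyz": [0, 0, 0.001], "claw": 1}, {"dr": [0, 0, 0], "xyz": [0, 0, 0.001], "claw": 1}]}}

```text
time: 25.15
eef_pos: [494.3, 84.2, 93.1]
ee_rot: [180.0, -0.0, 90.0]
contact_force: [1.3, 0.5, -1.4]
gripper_width: 12.5
finger_force: 58.6
```

It passed the collar rim without touching. Continuing down.

Emit:
{"op": "move_arm", "data": {"deltas": [{"dr": [0, 0, 0], "xyz": [0, 0, 0.001], "claw": 1}, {"dr": [0, 0, 0], "xyz": [0, 0, 0.002], "claw": 1}, {"dr": [0, 0, 0], "xyz": [0, 0, 0.003], "claw": 1}, {"dr": [0, 0, 0], "xyz": [0, 0, 0.003], "claw": 1}]}}

```text
time: 25.48
eef_pos: [494.3, 84.2, 89.9]
ee_rot: [180.0, -0.0, 90.0]
contact_force: [0.1, 1.0, -1.3]
gripper_width: 12.6
finger_force: 58.7
```

Emit:
{"op": "move_arm", "data": {"deltas": [{"dr": [0, 0, 0], "xyz": [0, 0, 0.001], "claw": 1}, {"dr": [0, 0, 0], "xyz": [0, 0, 0.002], "claw": 1}, {"dr": [0, 0, 0], "xyz": [0, 0, 0.002], "claw": 1}, {"dr": [0, 0, 0], "xyz": [0, 0, 0.002], "claw": 1}]}}

```text
time: 25.82
eef_pos: [494.3, 84.2, 87.9]
ee_rot: [180.0, -0.0, 90.0]
contact_force: [1.8, 2.1, -1.7]
gripper_width: 12.3
finger_force: 58.6
```

Emit:
{"op": "move_arm", "data": {"deltas": [{"dr": [0, 0, 0], "xyz": [0, 0, 0.001], "claw": 1}, {"dr": [0, 0, 0], "xyz": [0, 0, 0.001], "claw": 1}, {"dr": [0, 0, 0], "xyz": [0, 0, 0.001], "claw": 1}, {"dr": [0, 0, 0], "xyz": [0, 0, 0.001], "claw": 1}]}}

```text
time: 26.15
eef_pos: [494.3, 84.2, 87.0]
ee_rot: [180.0, -0.0, 90.0]
contact_force: [1.7, -0.3, -2.4]
gripper_width: 12.3
finger_force: 58.7
```

Emit:
{"op": "move_arm", "data": {"deltas": [{"dr": [0, 0, 0], "xyz": [0, 0, 0.0007], "claw": 1}, {"dr": [0, 0, 0], "xyz": [0, 0, 0.0007], "claw": 1}, {"dr": [0, 0, 0], "xyz": [0, 0, 0.0007], "claw": 1}, {"dr": [0, 0, 0], "xyz": [0, 0, 0.0007], "claw": 1}]}}

```text
time: 26.48
eef_pos: [494.3, 84.2, 86.4]
ee_rot: [180.0, -0.0, 90.0]
contact_force: [2.0, 0.5, -1.1]
gripper_width: 12.2
finger_force: 58.7
```

Emit:
{"op": "move_arm", "data": {"deltas": [{"dr": [0, 0, 0], "xyz": [0, 0, 0.0005], "claw": 1}, {"dr": [0, 0, 0], "xyz": [0, 0, 0.0005], "claw": 1}, {"dr": [0, 0, 0], "xyz": [0, 0, 0.0005], "claw": 1}, {"dr": [0, 0, 0], "xyz": [0, 0, 0.0005], "claw": 1}]}}

```text
time: 26.82
eef_pos: [494.4, 84.3, 86.3]
ee_rot: [180.0, -0.0, 90.0]
contact_force: [-0.5, 1.1, 2.7]
gripper_width: 12.3
finger_force: 59.1
```

Emit:
{"op": "move_arm", "data": {"deltas": [{"dr": [0, 0, 0], "xyz": [0, 0, 0.0003], "claw": 1}, {"dr": [0, 0, 0], "xyz": [0, 0, 0.0003], "claw": 1}, {"dr": [0, 0, 0], "xyz": [0, 0, 0.0003], "claw": 1}, {"dr": [0, 0, 0], "xyz": [0, 0, 0.0003], "claw": 1}]}}

```text
time: 27.15
eef_pos: [494.5, 84.4, 86.2]
ee_rot: [180.0, -0.0, 90.0]
contact_force: [-1.0, 1.4, 5.5]
gripper_width: 12.2
finger_force: 59.3
```

It is standing on the box top: the force rose at a TCP height of 86.2 mm, where 86.1 was expected. Releasing and lifting away.

Emit:
{"op": "move_arm", "data": {"deltas": [{"dr": [0, 0, 0], "xyz": [0, 0, -0.0003], "claw": 0.5}, {"dr": [0, 0, 0], "xyz": [0, 0, -0.0003], "claw": 0.3}, {"dr": [0, 0, 0], "xyz": [0, 0, -0.0003], "claw": 0}, {"dr": [0, 0, 0], "xyz": [0, 0, -0.0003], "claw": 0}, {"dr": [0, 0, 0], "xyz": [0, 0, -0.0003], "claw": 0}]}}

```text
time: 27.57
eef_pos: [494.1, 84.0, 85.5]
ee_rot: [-180.0, 0.0, 90.0]
contact_force: [-0.3, -0.4, -0.0]
gripper_width: 42.6
finger_force: 0.0
```

Emit:
{"op": "move_arm", "data": {"deltas": [{"dr": [0, 0, 0], "xyz": [0, 0, 0], "claw": 0}, {"dr": [0, 0, 0], "xyz": [0, 0, -0.01], "claw": 0}, {"dr": [0, 0, 0], "xyz": [0, 0, -0.03], "claw": 0}, {"dr": [0, 0, 0], "xyz": [0, 0, -0.055], "claw": 0}, {"dr": [0, 0, 0], "xyz": [0, 0, -0.08], "claw": 0}]}}

```text
time: 27.98
eef_pos: [493.9, 84.1, 167.1]
ee_rot: [-180.0, 0.0, 90.0]
contact_force: [0.8, -0.3, 0.7]
gripper_width: 42.5
finger_force: 0.0
```

Emit:
{"op": "move_arm", "data": {"deltas": [{"dr": [0, 0, 0], "xyz": [0, 0, -0.03], "claw": 0}, {"dr": [0, 0, 0], "xyz": [0, 0, -0.05], "claw": 0}, {"dr": [0, 0, 0], "xyz": [0, 0, -0.05], "claw": 0}, {"dr": [0, 0, 0], "xyz": [0, 0, -0.05], "claw": 0}, {"dr": [0, 0, 0], "xyz": [0, 0, -0.05], "claw": 0}]}}

```text
time: 28.4
eef_pos: [494.1, 84.2, 215.4]
ee_rot: [-180.0, 0.0, 90.0]
contact_force: [0.8, -0.3, -0.1]
gripper_width: 42.8
finger_force: 0.0
```

Run:
```python
from h import *
s=env.sense(); print(s['eef_pos'],s['gripper_width'],s['contact_force'])
a,d,p=snap('wrist','w5'); b,d2,p2=snap('side','s5'); c,d3,p3=snap('scene','c5')
reds(a,d,p)
v,u=np.mgrid[100:420:2,200:440:2]; q=np.array([pt(p,d,x,y) for x,y in zip(u.ravel(),v.ravel())]); q=q[np.hypot(q[:,0]-494,q[:,1]-84)<30]
for lo,hi in((89,100),(70,80)):
    k=q[(q[:,2]>lo)&(q[:,2]<hi)]; print(lo,len(k),k.mean(0).round(1),((k.min(0)+k.max(0))/2).round(1),np.ptp(k,axis=0).round(1))
x=[cv2.resize(a,(400,300)),cv2.resize(b[150:300,220:420],(400,300)),cv2.resize(c[150:300,250:450],(400,300))]
cv2.imwrite('pics/m5.png',np.vstack([np.hstack(x[:2]),np.hstack([x[2],x[2]*0])])[:,:,::-1])
```

```text
[494.12484977  84.16836751 215.44289123] 42.77332252596668 [ 0.80785899 -0.33216263 -0.14823167]
red [344, 355, 23, 20, 351] [356. 364.] depth pt [524.2 -40.7  64.5] plane [524.2 -41.   64. ]
89 103 [494.5  85.   95.9] [494.8  84.3  93.5] [13.5 14.2  8.5]
70 477 [494.4  85.9  76.6] [494.1  84.6  75. ] [38.7 38.5  9.8]
```

View pics/m5.png

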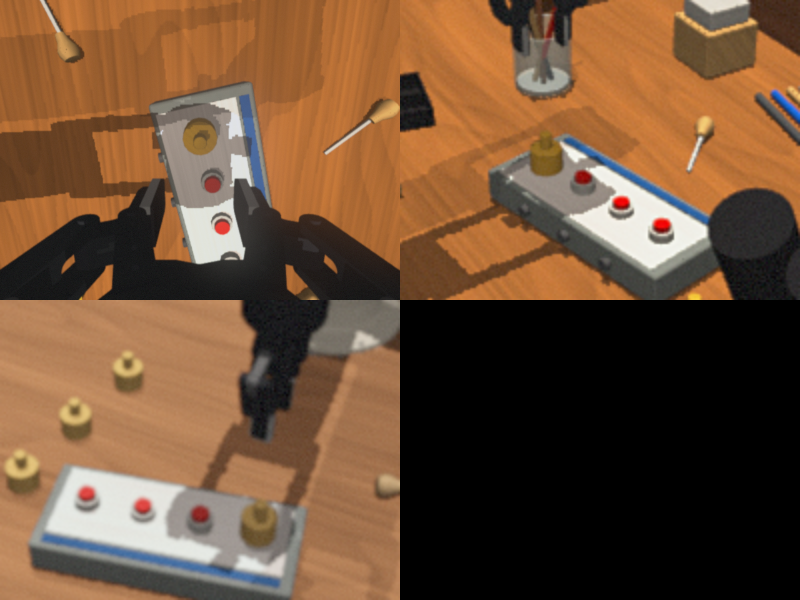

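The cover stands upright over key 1: wrist tile (200,137), side tile (546,155), scene tile (259,524). Its knob top is at about 96 mm and its cup top at about 76 mm, as they should be flat on the box. The other three keys are up and the gripper is clear, so I'll hand in.

```bash
python3 -c "
from station import env
print(env.close_job())"
```

```text
the job is handed in; nothing more can be done
None
```

Key 1 (the +y end) was the sound one: it snapped in and stayed in, the brass cover now stands released over it, flat on the box, and the job is handed in (about 29 s on the clock; no verdict was returned).

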